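# Fit the capped sifter lid, then uncap it

## Task

Get the square green shaker tin ready for dusting: take up the sifter lid and the black cap locked on it as one piece, and seat it fully in the mouth of the tin with the cap still locked. Then turn the cap about an eighth of a turn anticlockwise to unlock it and lift it off alone, leaving the sifter lid fully home and undisturbed. Handle the pair by the cap only (fingers off the perforated metal lid), do not shove the tin or the things around it, and finish still holding the cap upright in the gripper, a hand's width above the tin.

Things in the scene. Friction and masses are not known exactly. Their poses are not given: they have to be found in the camera images.
- tin: square green tin with steel rim, 72 x 72 mm, 95 mm high, open at the top, walls 3 mm, about 0.55 kg, loose on the worktop. Origin: centre of its underside; z up; x and y square to its sides. All four sides are alike: the lid goes in any of the four ways round
- tin_mouth (a point): centre of the tin's mouth, at rim height, 95 mm above the tin's origin; the mouth is 66 x 66 mm
- sifter: square metal sifter lid (inner lid), loose, 0.10 kg, at first standing on its plug. Origin: centre of the plug's underside; z up; x, y square to its sides. Plug 63 x 63 mm (1.5 mm play a side in the mouth), 12 mm deep, its lowest 8 mm tapered from 54 mm square; on it a plate 72 x 72 x 3 mm (z 12 to 15) that rests on the tin's rim when home, origin then 83 mm above the tin's
- sifter_top (a point): centre of the lid's perforated round collar top, 29 mm above its origin (collar diameter 36 mm, under the cap, with four bayonet lugs). On the plate a red dot at +x marks the cap's locked place, a dark ring at the corner between +x and +y the open place
- cap: round black ribbed cap (outer lid), diameter 54 mm, about 0.05 kg, over the lid's collar with its rim on the plate. Origin: centre of its rim (15 mm above the lid's origin when on it); z up; x along the finger bar toward the red pointer. Flat top at z 21 mm. With the pointer at the red dot (within 25 degrees) four tabs in it sit under the lid's lugs (1.5 mm play): lifting the cap lifts both
- cap_bar (a point): middle of the cap's finger bar, 28.5 mm above the cap's origin. The bar is 46 mm long along the cap's x, 12 mm wide, z 20 to 37 mm: pinch it across its width. Turned 45 degrees anticlockwise seen from above (pointer to the ring; free from 32, stop at about 48 degrees) the cap comes straight off. Turning is light, but the lid turns along unless it sits in the tin
- timer: red wind-up kitchen timer with white dial, 68 x 68 x 45 mm, bystander; origin under its centre
- measuring_cup: frosted plastic measuring cup, 65 x 65 x 65 mm, very light, bystander; origin under its centre
- eggcup: white egg cup, 49 x 49 x 50 mm, bystander; origin under its centre
- mug: blue and white mug, 78 x 112 x 92 mm, bystander; origin under its middle
- soda_box: small orange carton, 55 x 100 x 115 mm, bystander; origin under its centre
- peeler_0: red-handled peeler, 28 x 159 x 15 mm, lying flat, bystander; origin under its middle

How it is judged:
By the outcome, as a careful person would: the job done as asked, in the order asked, and still so for the second after the job is handed in, while the arm keeps its last pose, push and grip.
It also fails if it takes over 45 s, if anything falls off the work surface, if the arm or the gripper's body presses on something with over 40 N, if the wrist force passes 120 N, or if a joint passes its speed limit or range.

## Robot

A 6-joint arm with a two-finger parallel gripper is mounted at the origin on a cart in front of the work surface, level with it; the furniture and walls round the work are solid. World frame = base frame: x ahead of the robot, y to its left, z up, the work surface at z = 0. Lengths are in m, angles in rad, forces in N, time in s.
With the tool pointing down it reaches from about 0.35 to 0.975 m from the base axis. Payload 4.9 kg.
Tool frame: the origin (TCP) lies on the centre line of the jaws, within the pads' length; the fingertips stand ahead of it and the grasp point (between the pads) is the TCP (manip.tip_extent is the z of the fingertips in the tool frame, in m); z points along the fingers, y is the line along which they close (so a half turn about z gives the same grasp; the last joint's range is limited). The gripper opens to 85 mm and grips with 20 to 120 N. Pads are 22 mm wide; open, the fingers measure 114 mm over their backs; the gripper's body (76 mm by 85 mm) begins 54 mm behind the grasp point. The pads swing forward as they close: fully open they stand 13 mm farther back than shut.
Start: joints at [1.08, 0.053, 1.613, -0, 1.476, -0.119], TCP at [0.227, 0.582, 0.25] pointing down, gripper open.
Joint ranges: [-3.01, 3.01], [-1.01, 2.22], [0.06, 2.58], [-1.02, 4.17], [0.09, 2.62], [-3.14, 3.14]. Speed limits (rad/s): [2.57, 2.57, 3.14, 3.14, 3.14, 3.14].

## Interface

Orientations are given as a unit quaternion [w, x, y, z].
In Python, from plant import manip gives the robot as it stands. The module is installed in compiled form; this text tells all that it offers.
- The arm moves only by the tool drive_effector, called after "Call:" as a command line: name --argument value ..., lists and objects as JSON in quotes. Schema: {"type":"object","properties":{"offsets":{"type":"array","items":{"type":"array","prefixItems":[{"type":"number"},{"type":"array","items":{"type":"number"},"minItems":3,"maxItems":3},{"type":"array","items":{"type":"number"},"minItems":3,"maxItems":3}],"minItems":3,"maxItems":3},"minItems":1,"maxItems":5},"only":{"type":"string"},"quiet":{"type":"boolean"},"lines":{"type":"string"}},"required":["offsets"],"additionalProperties":false}. offsets is a list of rows, 1 to 5 of them, each written [opening, [dx, dy, dz], [rx, ry, rz]]: the opening from 0.0 (shut) to 1.0 (fully open), then dx, dy, dz in shares of the most that a row can go, 1 being 62.5 mm, then a rotation vector rx, ry, rz in normalised numbers (1 is 2 rad); each row shifts and turns the commanded pose from where the row before left it, along the tool's axes as they then stand; what a row does not reach is not made up. A row lasts 1/8 s, in which the tool goes at most 0.0625 m and 0.188 rad, less where a joint would pass 70% of its speed; a pose out of reach is approached as far as the arm can. The fingers move at their own pace and stop on an object; the grip force is fixed at half the most. Time passes only in rows, so rows that do not move let the fingers close. The tool returns the time, the measured TCP pose, the force, the opening and the grip force at its end. only (a regular expression) keeps the lines of the reply that match it, lines (a string "A,B") keeps lines A to B, and quiet returns only ok. Shift and turn numbers lie between -1 and 1, and a call with a number outside is refused. Input that does not fit is refused with a message, and nothing moves.
- manip.state(): the state, without advancing time (a new reading comes with each control period).
- manip.grab_frame(name): name is "scene" or "top" or "wrist"; returns (picture, depth): 480x640x3 uint8, red, green, blue; 480x640 float32, m along the optical axis (not along the pixel's ray), 0 where there is no reading.
- manip.camera_params(name): a dict with "intrinsics" (3x3 intrinsics, pixels), "xyz" and "orientation" of the camera in the world. Camera axes: x right, y down, z forward; pixel columns grow to the right and rows downward; lengths in m; the calibration is good to about 2 mm. A picture is of the moment at which its call begins: read the wrist's pose just before it. camera_params takes no time and is no camera call; for the wrist camera it gives the pose at the moment of the call.
- manip.job_done(): hands the job in; it is judged then, once.
Trained networks look in the newest picture that a camera, given by its name, has taken for a name from the list of things; names that differ only in an ending like _2 or _b are one class to them, and where a whole thing is asked for, a point or a joint stands for the part that bears it (a point fixed in the world has none). Each returns a list of dicts, best first, with "conf" (0 to 1); they miss things now and then, are a little off and sometimes report something else, mostly with a low value. They report only what shows in the picture. A call takes as long as a camera call.
- manip.look_for(camera, query): "extent" ([left, top, right, bottom] in pixels, round what is visible of it).
- manip.outline_of(camera, query): "region" (480x640 bool, what is visible of it) and "extent" ([left, top, right, bottom] in pixels, round what is visible of it).
- manip.mark_of(camera, query): "centre" ([row, column] in pixels: a listed point, or the origin of a listed thing).
The state is a dict: "time": time; "joint_pos": joint angles; "joint_vel": joint speeds; "joint_efforts": joint torques, N m; "tool_pos": TCP position; "tool_rot": TCP orientation; "contact_force": force on the tool from outside, world axes, zero at the start; "ft_torque": the same for the moment, N m; "gripper_width": opening from 0.0 (shut) to 1.0 (fully open); "grasp_force": force on a finger pad.
Only numpy, scipy, OpenCV 4.12 (cv2) and the standard library are available. Lean on these libraries where they do the work, as an engineer would, in place of code of your own. Each camera call takes 0.05 s, during which the arm holds its last target. There are 200 camera calls.

## Working session

There is one attempt and no reset: what is moved stays moved. The work goes in short steps, Python scripts to look and compute and a tool call to move; the robot and the scene stay as the last step left them, time stands still between calls to the robot, and variables do not carry over. Pictures are saved under pics/ and viewed, at most 10 in all, crops included, and the job is handed in when it is done.

```bash
mkdir -p pics
```

Create h.py:
```python
import numpy as np, cv2
from scipy.spatial.transform import Rotation as R
from plant import manip
def rot(q): return R.from_quat([q[1],q[2],q[3],q[0]])
def world(cam,uv,d,p=None):
    p=p or manip.camera_params(cam); K=np.array(p["intrinsics"]); uv=np.atleast_2d(uv).astype(float); d=np.atleast_1d(d)
    c=np.c_[(uv[:,0]-K[0,2])/K[0,0]*d,(uv[:,1]-K[1,2])/K[1,1]*d,d]
    return rot(p["orientation"]).apply(c)+p["xyz"]
def atz(cam,uv,z,p=None):
    p=p or manip.camera_params(cam); a=world(cam,uv,1.0,p)[0]; o=np.array(p["xyz"]); return o+(a-o)*(z-o[2])/(a[2]-o[2])
def save(n,im): cv2.imwrite("pics/"+n,cv2.cvtColor(im,cv2.COLOR_RGB2BGR))
def tool(dxyz):
    s=manip.state(); return rot(s["tool_rot"]).inv().apply(dxyz)
```

Run:
```python
from h import *
np.set_printoptions(precision=4,suppress=True)
im,d=manip.grab_frame("top"); im2,d2=manip.grab_frame("scene")
save("a.png",np.vstack([cv2.resize(im,(800,600))])); save("b.png",im2)
for c in("top","scene"): print(c,manip.camera_params(c))
for q,z in(("tin_mouth",.095),("cap_bar",.0435),("sifter_top",.029),("cap",.015),("sifter",0),("tin",0)):
    for c in("top","scene"):
        for m in manip.mark_of(c,q)[:2]:
            r,k=m["centre"]; print(q,c,round(m["conf"],2),r,k,atz(c,[k,r],z))
s=manip.state(); print(s["tool_pos"],s["tool_rot"],s["time"],s["gripper_width"],manip.tip_extent)
```

```text
top {'intrinsics': array([[497.8833,   0.    , 318.3632],
       [  0.    , 497.8833, 236.845 ],
       [  0.    ,   0.    ,   1.    ]]), 'xyz': array([ 0.463 , -0.1451,  1.1198]), 'orientation': array([ 0.0282, -0.701 ,  0.7122, -0.0236])}
scene {'intrinsics': array([[546.1562,   0.    , 312.3702],
       [  0.    , 546.1562, 235.6638],
       [  0.    ,   0.    ,   1.    ]]), 'xyz': array([-0.1046, -0.8293,  0.997 ]), 'orientation': array([-0.365 ,  0.8569, -0.3353,  0.1419])}
tin_mouth top 0.78 280.7 152.4 [0.4534 0.2034 0.095 ]
tin_mouth scene 0.55 183.9 208.0 [0.4616 0.1933 0.095 ]
tin_mouth scene 0.53 198.2 290.2 [0.5825 0.0013 0.095 ]
cap_bar top 0.75 280.8 344.9 [ 0.4463 -0.1944  0.0435]
cap_bar scene 0.72 281.7 303.5 [ 0.4472 -0.1989  0.0435]
sifter_top top 0.64 306.6 446.5 [ 0.3869 -0.4144  0.029 ]
sifter_top top 0.59 279.4 349.8 [ 0.449  -0.2058  0.029 ]
sifter_top scene 0.77 288.3 300.2 [ 0.4363 -0.1992  0.029 ]
sifter_top scene 0.62 185.7 206.8 [0.4959 0.2637 0.029 ]
cap top 0.74 278.2 343.8 [ 0.4516 -0.1934  0.015 ]
cap scene 0.96 291.0 304.9 [ 0.4467 -0.2037  0.015 ]
sifter top 0.68 279.2 344.8 [ 0.4492 -0.1963  0.    ]
sifter scene 0.67 290.6 300.5 [ 0.4482 -0.1861  0.    ]
tin top 0.86 274.3 170.2 [0.4663 0.1958 0.    ]
tin scene 0.68 210.0 210.0 [0.4586 0.2014 0.    ]
[0.2271 0.5823 0.2503] [0.     0.1848 0.9828 0.    ] 0.7 0.9982155175638796 0.019
```

View pics/a.png

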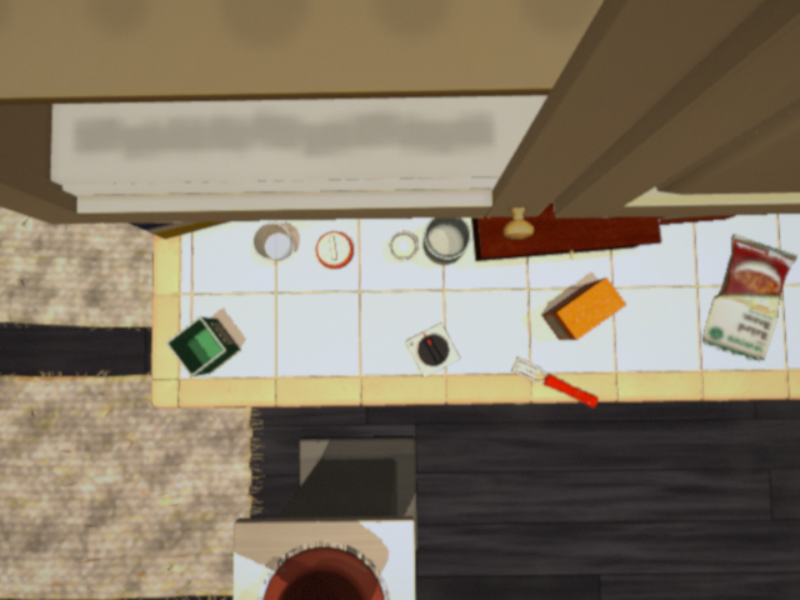

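View pics/b.png

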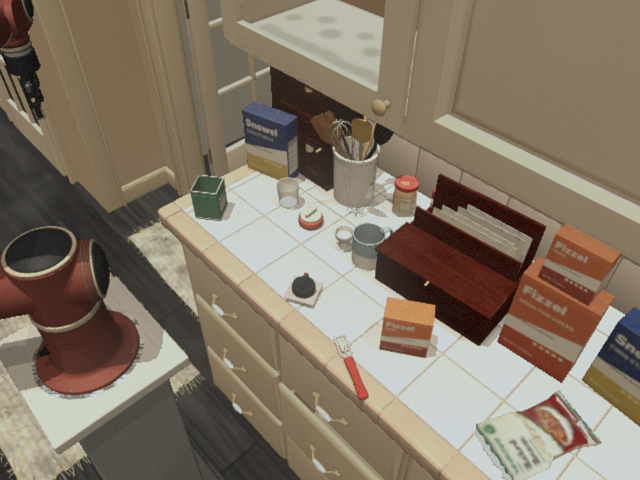

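The top view shows the tin at about (205,345) and the pair at (433,349), with the pointer towards the upper left. Both stand clear of their neighbours. Next I'll work out rough yaws and the wrist camera's offset.

Run:
```python
from h import *
np.set_printoptions(precision=4,suppress=True)
s=manip.state(); p=manip.camera_params("wrist"); r=rot(s["tool_rot"])
print("cam in tool",r.inv().apply(p["xyz"]-s["tool_pos"]),(r.inv()*rot(p["orientation"])).as_matrix(),p["intrinsics"])
im,d=manip.grab_frame("top")
for q,z in(("tin",.095),("sifter",.015)):
    m=manip.outline_of("top",q)[0]; v,u=np.nonzero(m["region"]); w=world("top",np.c_[u,v],d[v,u])
    k=abs(w[:,2]-z)<.012; w=w[k]; 
    print(q,m["conf"],k.sum(),cv2.minAreaRect((w[:,:2]*1000).astype(np.float32)))
p=(0.455,.198); print(tool(np.array([p[0],p[1],.33])-s["tool_pos"]))
```

```text
cam in tool [ 0.0775  0.0002 -0.1241] [[-0.0007 -0.9539 -0.3   ]
 [ 1.     -0.0006 -0.0003]
 [ 0.0001 -0.3     0.9539]] [[348.0238   0.     321.5674]
 [  0.     348.0238 249.4685]
 [  0.       0.       1.    ]]
tin 0.57 356 ((461.9966125488281, 195.06326293945312), (74.03407287597656, 73.44385528564453), 37.20248794555664)
sifter 0.96 504 ((448.6041259765625, -198.47381591796875), (71.7184066772461, 71.22691345214844), 26.565662384033203)
[-0.352  -0.2752 -0.0797]
```

The rows are not in the units I measure in: shifts go in shares of 62.5 mm and turns go in shares of 2 rad. I convert before sending: -0.044 m is -0.704, -0.034 m is -0.544.

Call:
drive_effector --offsets '[[1, [-0.704, -0.544, 0], [0, 0, 0]], [1, [-0.704, -0.544, 0], [0, 0, 0]], [1, [-0.704, -0.544, 0], [0, 0, 0]], [1, [-0.704, -0.544, 0], [0, 0, 0]]]'

```text
time: 1.35
tool_pos: [0.3422, 0.3902, 0.2505]
tool_rot: [0.0, 0.185, 0.983, 0.0]
contact_force: [0.8, 0.4, -0.1]
gripper_width: 0.999
grasp_force: 0.0
```

Call:
drive_effector --offsets '[[1, [-0.704, -0.544, 0], [0, 0, 0]], [1, [-0.704, -0.544, 0], [0, 0, 0]], [1, [-0.704, -0.544, 0], [0, 0, 0]], [1, [-0.704, -0.544, 0], [0, 0, 0]], [1, [0, 0, 0], [0, 0, 0]]]'

```text
time: 1.98
tool_pos: [0.4576, 0.1983, 0.2505]
tool_rot: [0.0, 0.188, 0.982, -0.0]
contact_force: [0.3, 0.9, 1.5]
gripper_width: 0.998
grasp_force: 0.0
```

Run:
```python
from h import *
np.set_printoptions(precision=4,suppress=True)
s=manip.state();p=manip.camera_params("wrist"); im,d=manip.grab_frame("wrist"); save("c.png",im); print(s["tool_pos"],s["joint_pos"])
for m in manip.mark_of("wrist","tin_mouth")[:2]: print(m, atz("wrist",m["centre"][::-1],.095,p))
v,u=np.mgrid[0:480,0:640]; u=u[d>0];v=v[d>0]; w=world("wrist",np.c_[u,v],d[v,u],p)
k=(abs(w[:,2]-.095)<.006)&(np.hypot(w[:,0]-.462,w[:,1]-.195)<.07); w=w[k]; print(k.sum(),w[:,2].mean(),cv2.minAreaRect((w[:,:2]*1000).astype(np.float32)))
```

```text
[0.4576 0.1983 0.2505] [ 0.2598 -0.2569  1.8998 -0.0005  1.4983 -0.9334]
{'centre': [241.8, 318.3], 'conf': 0.6} [0.4602 0.1944 0.095 ]
1496 0.09433506135909227 ((459.4747314453125, 196.89239501953125), (72.03728485107422, 72.480224609375), 37.002593994140625)
```

View pics/c.png

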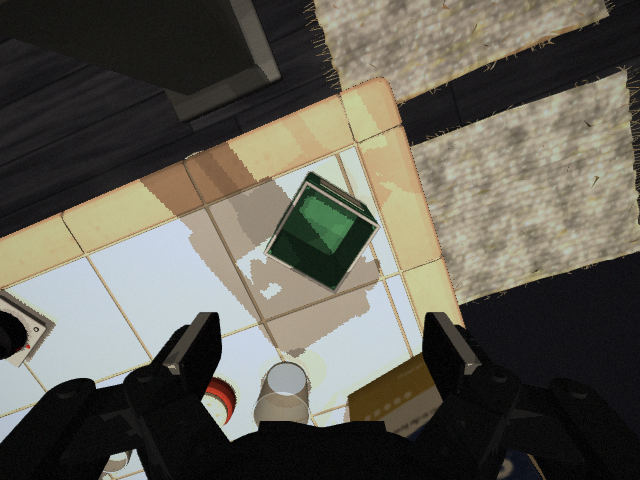

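Tin: centre (0.4595, 0.1969), rim measured 72 mm square, yaw 37°, at (322,235) in the picture. On to the pair, turning the jaws across the bar.

To row units: -0.0529 m is -0.8464, -0.0196 m is -0.3136.

Call:
drive_effector --offsets '[[1, [-0.3136, -0.8464, 0], [0, 0, 0]], [1, [-0.3136, -0.8464, 0], [0, 0, 0]], [1, [-0.3136, -0.8464, 0], [0, 0, 0]], [1, [-0.3136, -0.8464, 0], [0, 0, 0]], [1, [-0.3136, -0.8464, 0], [0, 0, 0]]]' --lines "1,2"

```text
time: 2.7
tool_pos: [0.4513, -0.081, 0.2506]
```

Call:
drive_effector --offsets '[[1, [-0.3136, -0.8464, 0], [0, 0, 0]], [1, [-0.3136, -0.8464, 0], [0, 0, 0]], [1, [0, 0, 0.16], [0, 0, 0.0885]], [1, [0, 0, 0.16], [0, 0, 0.0885]], [1, [0, 0, 0.16], [0, 0, 0.0885]]]' --lines "1,2"

```text
time: 3.32
tool_pos: [0.45, -0.1924, 0.22]
```

Call:
drive_effector --offsets '[[1, [0, 0, 0.16], [0, 0, 0.0885]], [1, [0, 0, 0.16], [0, 0, 0.0885]], [1, [0, 0, 0], [0, 0, 0.0885]], [1, [0, 0, 0], [0, 0, 0.0885]], [1, [0, 0, 0], [0, 0, 0.0885]]]' --lines "1,2"

```text
time: 3.95
tool_pos: [0.4501, -0.192, 0.2003]
```

Call:
drive_effector --offsets '[[1, [0, 0, 0], [0, 0, 0.0885]], [1, [0, 0, 0], [0, 0, 0.0885]], [1, [0, 0, 0], [0, 0, 0.0885]], [1, [0, 0, 0], [0, 0, 0.0885]], [1, [0, 0, 0], [0, 0, 0.0885]]]' --lines "1,3"

```text
time: 4.58
tool_pos: [0.4501, -0.1921, 0.2003]
tool_rot: [-0.0, 0.973, 0.231, 0.0]
```

Call:
drive_effector --offsets '[[1, [0, 0, 0], [0, 0, 0]]]'

```text
time: 4.7
tool_pos: [0.45, -0.1924, 0.2003]
tool_rot: [-0.0, 0.972, 0.235, 0.0]
contact_force: [0.7, -0.6, 0.0]
gripper_width: 1.002
grasp_force: 0.0
```

Run:
```python
from h import *
np.set_printoptions(precision=4,suppress=True)
s=manip.state();p=manip.camera_params("wrist"); im,d=manip.grab_frame("wrist"); save("d.png",im); print(s["tool_pos"],s["joint_pos"],np.degrees(rot(s["tool_rot"]).as_matrix()))
for q,z in(("cap_bar",.0435),("cap",.015)):
  for m in manip.mark_of("wrist",q)[:1]: print(q,m, atz("wrist",m["centre"][::-1],z,p))
v,u=np.mgrid[0:480,0:640]; u=u[d>0];v=v[d>0]; w=world("wrist",np.c_[u,v],d[v,u],p)
n=np.hypot(w[:,0]-.4486,w[:,1]+.1985)<.058
for z,t in((.015,.005),(.036,.004),(.052,.005)):
  k=n&(abs(w[:,2]-z)<t); x=w[k]; print(z,k.sum(),x[:,2].mean(),cv2.minAreaRect((x[:,:2]*1000).astype(np.float32)))
```

```text
[ 0.45   -0.1924  0.2003] [-0.5563 -0.2448  1.9744  0.0003  1.4122  0.541 ] [[ 50.9937  26.1238   0.0046]
 [ 26.1238 -50.9937   0.0178]
 [  0.0122  -0.0137 -57.2958]]
cap_bar {'centre': [243.4, 326.6], 'conf': 0.78} [ 0.4457 -0.1985  0.0435]
cap {'centre': [236.5, 325.0], 'conf': 0.69} [ 0.4436 -0.1983  0.015 ]
0.015 2817 0.015451549564605158 ((446.5829162597656, -196.88943481445312), (71.60261535644531, 72.14374542236328), 27.185218811035156)
0.036 2120 0.03635039915825862 ((447.1098327636719, -196.8196258544922), (53.26767349243164, 52.91191482543945), 73.91667175292969)
0.052 768 0.052044376293687855 ((446.55706787109375, -196.67056274414062), (45.41457748413086, 12.28162670135498), 29.287212371826172)
```

View pics/d.png

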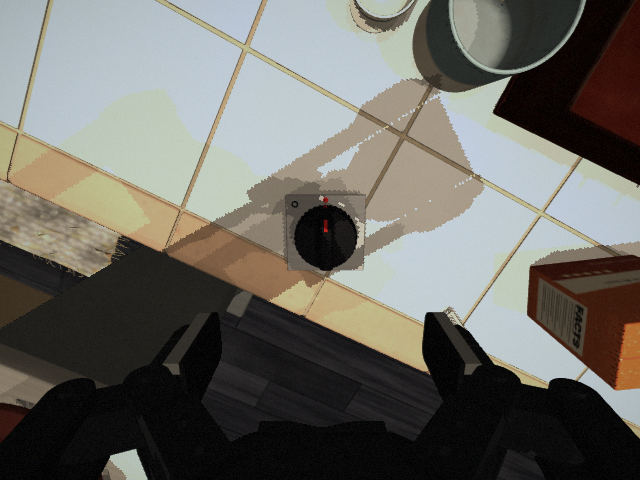

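Picture: the pair is at (325,232), pointer at the red dot (325,200), jaws aligned with the bar. Pair centre (0.4468, -0.1968), plate yaw 27.2°, heights as given. Grasping.

To row units: 0.05 m is 0.8, 0.0024 m is 0.0384, -0.02 rad / 2 = -0.01.

Call:
drive_effector --offsets '[[1, [-0.08, 0.0384, 0.8], [0, 0, -0.01]], [1, [0, 0, 0.8], [0, 0, 0]], [1, [0, 0, 0.48], [0, 0, 0]], [1, [0, 0, 0.192], [0, 0, 0]], [1, [0, 0, 0], [0, 0, 0]]]'

```text
time: 5.48
tool_pos: [0.4461, -0.1981, 0.0582]
tool_rot: [-0.0, 0.97, 0.242, -0.0]
contact_force: [-0.2, 0.4, 0.2]
gripper_width: 1.002
grasp_force: 0.0
```

Call:
drive_effector --offsets '[[0, [0, 0, 0], [0, 0, 0]], [0, [0, 0, 0], [0, 0, 0]], [0, [0, 0, 0], [0, 0, 0]], [0, [0, 0, 0], [0, 0, 0]], [0, [0, 0, 0], [0, 0, 0]]]'

```text
time: 6.1
tool_pos: [0.4465, -0.1985, 0.0589]
tool_rot: [0.0, 0.97, 0.242, 0.0]
contact_force: [0.6, -0.1, 2.0]
gripper_width: 0.12
grasp_force: 59.6
```

Call:
drive_effector --offsets '[[0, [0, 0, 0], [0, 0, 0]], [0, [0, 0, 0], [0, 0, 0]]]'

```text
time: 6.35
tool_pos: [0.4465, -0.1985, 0.0589]
tool_rot: [0.0, 0.97, 0.242, 0.0]
contact_force: [-0.6, 0.7, 5.0]
gripper_width: 0.119
grasp_force: 59.8
```

To row units: -0.052 m is -0.832, -0.05 m is -0.8.

Call:
drive_effector --offsets '[[0, [0, 0, -0.16], [0, 0, 0]], [0, [0, 0, -0.48], [0, 0, 0]], [0, [0, 0, -0.8], [0, 0, 0]], [0, [0, 0, -0.8], [0, 0, 0]], [0, [0, 0, -0.832], [0, 0, 0]]]'

```text
time: 6.98
tool_pos: [0.4453, -0.1977, 0.2511]
tool_rot: [-0.001, 0.97, 0.242, -0.001]
contact_force: [0.5, -0.0, -0.8]
gripper_width: 0.12
grasp_force: 59.1
```

Call:
drive_effector --offsets '[[0, [0, 0, 0], [0, 0, 0]], [0, [0, 0, 0], [0, 0, 0]]]'

```text
time: 7.22
tool_pos: [0.4455, -0.1979, 0.2492]
tool_rot: [-0.001, 0.97, 0.242, -0.001]
contact_force: [-1.1, -0.2, -2.6]
gripper_width: 0.126
grasp_force: 59.1
```

Run:
```python
from h import *
np.set_printoptions(precision=4,suppress=True)
s=manip.state();p=manip.camera_params("wrist"); im,d=manip.grab_frame("wrist"); save("e.png",im); r=rot(s["tool_rot"]); t=np.array(s["tool_pos"]); print(t,np.degrees(r.as_euler('ZYX')))
v,u=np.mgrid[0:480,0:640]; u=u[d>0];v=v[d>0]; w=r.inv().apply(world("wrist",np.c_[u,v],d[v,u],p)-t)
n=np.hypot(w[:,0],w[:,1])<.062
h=np.histogram(w[n][:,2]*1000,np.arange(-20,70,3)); print(list(zip(h[1],h[0])))
k=n&(abs(w[:,2]-.043)<.006); x=w[k]; print(k.sum(),x[:,2].mean(),cv2.minAreaRect((x[:,:2]*1000).astype(np.float32)))
A=np.c_[x[:,:2],np.ones(len(x))]; print(np.linalg.lstsq(A,x[:,2],rcond=None)[0])
```

```text
[ 0.4455 -0.1979  0.2492] [  28.0048    0.0526 -179.9074]
[(np.int64(-20), np.int64(745)), (np.int64(-17), np.int64(189)), (np.int64(-14), np.int64(277)), (np.int64(-11), np.int64(345)), (np.int64(-8), np.int64(289)), (np.int64(-5), np.int64(263)), (np.int64(-2), np.int64(295)), (np.int64(1), np.int64(278)), (np.int64(4), np.int64(1874)), (np.int64(7), np.int64(919)), (np.int64(10), np.int64(233)), (np.int64(13), np.int64(115)), (np.int64(16), np.int64(67)), (np.int64(19), np.int64(701)), (np.int64(22), np.int64(3043)), (np.int64(25), np.int64(357)), (np.int64(28), np.int64(260)), (np.int64(31), np.int64(182)), (np.int64(34), np.int64(162)), (np.int64(37), np.int64(152)), (np.int64(40), np.int64(68)), (np.int64(43), np.int64(5241)), (np.int64(46), np.int64(1416)), (np.int64(49), np.int64(0)), (np.int64(52), np.int64(0)), (np.int64(55), np.int64(0)), (np.int64(58), np.int64(0)), (np.int64(61), np.int64(0)), (np.int64(64), np.int64(0))]
6877 0.045304524590280296 ((0.4992866516113281, -0.3159446716308594), (72.44754791259766, 72.36487579345703), 3.002265691757202)
[-0.0028  0.0006  0.0454]
```

View pics/e.png

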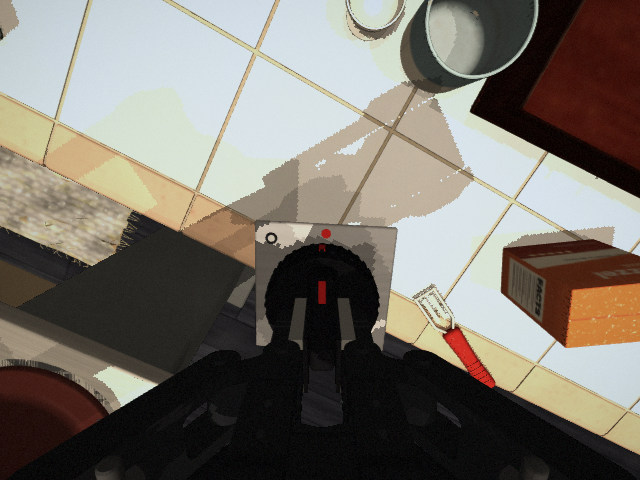

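The pair hangs level from the cap. The plate is 3° clockwise of the tool and centred within 0.5 mm, and the pointer is still at the red dot (326,233). Carrying it to the tin.

To row units: -0.0488 m is -0.7808, 0.0281 m is 0.4496.

Call:
drive_effector --offsets '[[0, [0.4496, -0.7808, 0], [0, 0, 0]], [0, [0.4496, -0.7808, 0], [0, 0, 0]], [0, [0.4496, -0.7808, 0], [0, 0, 0]], [0, [0.4496, -0.7808, 0], [0, 0, 0]], [0, [0.4496, -0.7808, 0], [0, 0, 0]]]' --lines "1,2"

```text
time: 7.9
tool_pos: [0.4541, 0.0849, 0.2476]
```

Call:
drive_effector --offsets '[[0, [0.4496, -0.7808, 0], [0, 0, 0]], [0, [0.4496, -0.7808, 0], [0, 0, 0]], [0, [0, 0, 0], [0, 0, -0.0525]], [0, [0, 0, 0], [0, 0, -0.052]], [0, [0, 0, 0], [0, 0, 0]]]'

```text
time: 8.52
tool_pos: [0.4582, 0.1956, 0.2477]
tool_rot: [-0.0, 0.94, 0.342, -0.002]
contact_force: [0.3, 0.8, -1.1]
gripper_width: 0.118
grasp_force: 59.4
```

Call:
drive_effector --offsets '[[0, [0, 0, 0], [0, 0, 0]], [0, [0, 0, 0], [0, 0, 0]]]'

```text
time: 8.78
tool_pos: [0.4592, 0.1954, 0.2498]
tool_rot: [-0.0, 0.94, 0.341, -0.0]
contact_force: [0.6, 0.1, -1.0]
gripper_width: 0.119
grasp_force: 59.4
```

Create m.py:
```python
from h import *
np.set_printoptions(precision=4,suppress=True)
s=manip.state();p=manip.camera_params("wrist"); im,d=manip.grab_frame("wrist"); save("f%d.png"%(s["time"]*100),im); r=rot(s["tool_rot"]); t=np.array(s["tool_pos"]); print(s["time"],t,np.degrees(r.as_euler('ZYX')),s["joint_pos"][5])
v,u=np.mgrid[0:480,0:640]; u=u[d>0];v=v[d>0]; W=world("wrist",np.c_[u,v],d[v,u],p); w=r.inv().apply(W-t)
n=np.hypot(w[:,0],w[:,1])<.062
k=n&(abs(w[:,2]-.0453)<.006); x=w[k]; 
a=cv2.minAreaRect((x[:,:2]*1000).astype(np.float32)); print("plate tool",k.sum(),x[:,2].mean(),a)
k=k.nonzero()[0]; x=W[k]; b=cv2.minAreaRect((x[:,:2]*1000).astype(np.float32)); print("plate world",x[:,2].mean(),b)
A=np.c_[x[:,:2],np.ones(len(x))]; print("tilt",np.linalg.lstsq(A,x[:,2],rcond=None)[0][:2])
k=(abs(W[:,2]-.095)<.006)&(np.hypot(W[:,0]-.4595,W[:,1]-.1969)<.058); x=W[k]
if k.sum(): print("rim",k.sum(),cv2.minAreaRect((x[:,:2]*1000).astype(np.float32)))
```

```bash
python3 m.py
```

```text
8.775 [0.4592 0.1954 0.2498] [  39.907     0.0463 -179.9747] 1.1273789356506712
plate tool 6905 0.04539464125508143 ((1.284088134765625, -1.4463005065917969), (72.4602279663086, 72.25334167480469), 2.3060598373413086)
plate world 0.20434327594383608 ((459.2040100097656, 197.3463134765625), (72.46207427978516, 72.2526626586914), 37.60035705566406)
tilt [-0.0007  0.0015]
rim 649 ((478.3116149902344, 210.96803283691406), (25.786409378051758, 71.44194030761719), 37.4099006652832)
```

To row units: 0.03 m is 0.48, 0.0006 m is 0.0096, 0.007 rad / 2 = 0.0035.

Call:
drive_effector --offsets '[[0, [0, 0.0096, 0.48], [0, 0, 0.0035]], [0, [0, 0, 0.48], [0, 0, 0]], [0, [0, 0, 0.352], [0, 0, 0]], [0, [0, 0, 0], [0, 0, 0]], [0, [0, 0, 0], [0, 0, 0]]]'

```text
time: 9.45
tool_pos: [0.4604, 0.1953, 0.1695]
tool_rot: [0.0, 0.941, 0.338, 0.001]
contact_force: [-0.2, 0.8, -1.0]
gripper_width: 0.12
grasp_force: 59.4
```

```bash
python3 m.py
```

```text
9.45 [0.4604 0.1953 0.1695] [ 39.5587  -0.0917 179.9564] 1.132685159936209
plate tool 6675 0.04546061174282393 ((0.2826080322265625, -1.6026458740234375), (72.75409698486328, 72.21517944335938), 2.3348798751831055)
plate world 0.12410160043652001 ((459.71319580078125, 196.763427734375), (72.7511978149414, 72.21498107910156), 37.22399139404297)
tilt [0.0019 0.0015]
rim 920 ((485.681884765625, 216.73228454589844), (7.078510284423828, 71.49057006835938), 37.136085510253906)
```

Aligned to within 0.5 mm and 0.1°. Inserting gently.

To row units: 0.008 m is 0.128, 0.006 m is 0.096.

Call:
drive_effector --offsets '[[0, [0, 0, 0.128], [0, 0, 0]], [0, [0, 0, 0.096], [0, 0, 0]], [0, [0, 0, 0.064], [0, 0, 0]], [0, [0, 0, 0.048], [0, 0, 0]], [0, [0, 0, 0], [0, 0, 0]]]'

```text
time: 10.12
tool_pos: [0.4596, 0.1952, 0.147]
tool_rot: [-0.0, 0.941, 0.339, -0.0]
contact_force: [-0.5, -0.2, -1.1]
gripper_width: 0.122
grasp_force: 59.4
```

Call:
drive_effector --offsets '[[0, [0, 0, 0.048], [0, 0, 0]], [0, [0, 0, 0.032], [0, 0, 0]], [0, [0, 0, 0], [0, 0, 0]]]'

```text
time: 10.5
tool_pos: [0.46, 0.1953, 0.1426]
tool_rot: [0.0, 0.941, 0.339, 0.0]
contact_force: [-0.6, 0.1, 0.8]
gripper_width: 0.12
grasp_force: 59.7
```

To row units: 0.001 m is 0.016.

Call:
drive_effector --offsets '[[0, [0, 0, 0.016], [0, 0, 0]], [0, [0, 0, 0.016], [0, 0, 0]], [0, [0, 0, 0], [0, 0, 0]]]'

```text
time: 10.88
tool_pos: [0.4602, 0.1953, 0.1418]
tool_rot: [0.0, 0.941, 0.339, 0.0]
contact_force: [-3.1, -1.1, 7.2]
gripper_width: 0.122
grasp_force: 60.6
```

```bash
python3 m.py
```

```text
10.875 [0.4602 0.1953 0.1418] [ 39.5869  -0.0267 179.9701] 1.1324450604261864
plate tool 7229 0.04367618963134329 ((0.8372840881347656, -1.4881782531738281), (72.21134185791016, 72.24971771240234), 2.400171995162964)
plate world 0.09817316281086688 ((459.9180603027344, 196.96022033691406), (72.21306610107422, 72.24989318847656), 37.1866569519043)
tilt [-0.0118 -0.0095]
rim 7249 ((459.9180603027344, 196.96022033691406), (72.21306610107422, 72.24989318847656), 37.1866569519043)
```

To row units: -0.0012 m is -0.0192, -0.13 rad / 2 = -0.065.

Call:
drive_effector --offsets '[[0, [0, 0, -0.0192], [0, 0, 0]], [0, [0, 0, 0], [0, 0, -0.06]], [0, [0, 0, 0], [0, 0, -0.065]], [0, [0, 0, 0], [0, 0, 0]]]'

```text
time: 11.42
tool_pos: [0.4602, 0.1953, 0.142]
tool_rot: [0.0, 0.892, 0.453, 0.001]
contact_force: [0.4, -0.2, 2.5]
gripper_width: 0.117
grasp_force: 60.0
```

```bash
python3 m.py
```

```text
11.425 [0.4602 0.1953 0.142 ] [ 53.8246  -0.0542 179.9476] 0.8838947207184922
plate tool 7160 0.04373708139346608 ((0.8575668334960938, -1.5057373046875), (72.63729095458984, 72.4100341796875), 16.753433227539062)
plate world 0.09828898504359299 ((459.5758056640625, 196.9245147705078), (72.63837432861328, 72.40890502929688), 37.074302673339844)
tilt [-0.0074 -0.0107]
rim 7190 ((459.5758056640625, 196.9245147705078), (72.63837432861328, 72.40890502929688), 37.074302673339844)
```

The tin and lid stayed at 37.1° while the cap turned 14°, with low forces. Continuing to about 45°.

To row units: -0.13 rad / 2 = -0.065.

Call:
drive_effector --offsets '[[0, [0, 0, 0], [0, 0, -0.065]], [0, [0, 0, 0], [0, 0, -0.065]], [0, [0, 0, 0], [0, 0, -0.065]], [0, [0, 0, 0], [0, 0, -0.055]], [0, [0, 0, 0], [0, 0, 0]]]'

```text
time: 12.1
tool_pos: [0.4601, 0.1953, 0.142]
tool_rot: [0.0, 0.752, 0.659, 0.0]
contact_force: [-0.4, -0.7, 3.4]
gripper_width: 0.12
grasp_force: 60.1
```

```bash
python3 m.py; ls pics
```

```text
12.1 [0.4601 0.1953 0.142 ] [ 82.4039  -0.0194 179.9421] 0.385114906347581
plate tool 7302 0.04372810308378478 ((1.3849945068359375, -0.9653358459472656), (72.5191650390625, 72.63240814208984), 45.28425979614258)
plate world 0.09823593004832966 ((459.40985107421875, 196.85000610351562), (72.523681640625, 72.63055419921875), 37.11909866333008)
tilt [ 0.002  -0.0115]
rim 7281 ((459.40545654296875, 196.8558349609375), (72.523681640625, 72.64520263671875), 37.11909866333008)
a.png
b.png
c.png
d.png
e.png
f1087.png
f1142.png
f1210.png
f877.png
f944.png
```

View pics/f1210.png

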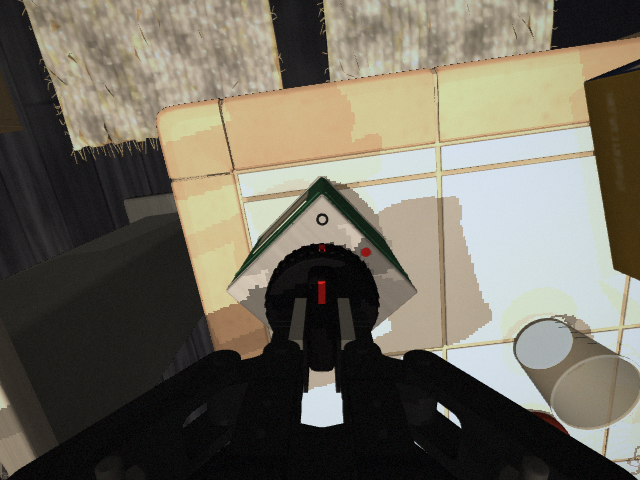

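The pointer (321,247) is in line with the ring (322,218), and the lid sits flush on the tin. Lifting slowly at first.

To row units: -0.004 m is -0.064, -0.003 m is -0.048.

Call:
drive_effector --offsets '[[0, [0, 0, -0.032], [0, 0, 0]], [0, [0, 0, -0.032], [0, 0, 0]], [0, [0, 0, -0.048], [0, 0, 0]], [0, [0, 0, -0.064], [0, 0, 0]], [0, [0, 0, 0], [0, 0, 0]]]'

```text
time: 12.78
tool_pos: [0.46, 0.1953, 0.153]
tool_rot: [0.0, 0.752, 0.66, 0.0]
contact_force: [-0.0, 0.4, -0.2]
gripper_width: 0.114
grasp_force: 59.5
```

Run:
```python
from h import *
s=manip.state();p=manip.camera_params("wrist"); im,d=manip.grab_frame("wrist")
v,u=np.mgrid[0:480,0:640]; u=u[d>0];v=v[d>0]; W=world("wrist",np.c_[u,v],d[v,u],p)
k=(abs(W[:,2]-.097)<.006)&(np.hypot(W[:,0]-.4595,W[:,1]-.1969)<.058); x=W[k]
print(k.sum(),np.median(x[:,2]),cv2.minAreaRect((x[:,:2]*1000).astype(np.float32)))
```

```text
6720 0.09869426081996686 ((459.466064453125, 196.77755737304688), (72.467529296875, 72.68492889404297), 37.01205825805664)
```

The cap rose 11 mm and the lid stayed at 98.5 mm with no pull force. Lifting on to a hand's width.

To row units: -0.03 m is -0.48, -0.025 m is -0.4.

Call:
drive_effector --offsets '[[0, [0, 0, -0.16], [0, 0, 0]], [0, [0, 0, -0.4], [0, 0, 0]], [0, [0, 0, -0.48], [0, 0, 0]], [0, [0, 0, -0.24], [0, 0, 0]], [0, [0, 0, 0], [0, 0, 0]]]'

```text
time: 13.45
tool_pos: [0.4605, 0.1954, 0.2341]
tool_rot: [0.001, 0.752, 0.66, 0.001]
contact_force: [-0.3, 0.5, -1.0]
gripper_width: 0.122
grasp_force: 59.5
```

Call:
drive_effector --offsets '[[0, [0, 0, 0], [0, 0, 0]], [0, [0, 0, 0], [0, 0, 0]], [0, [0, 0, 0], [0, 0, 0]]]'

```text
time: 13.82
tool_pos: [0.4593, 0.1951, 0.2315]
tool_rot: [-0.0, 0.752, 0.66, -0.001]
contact_force: [1.1, -0.7, -0.5]
gripper_width: 0.118
grasp_force: 59.5
```

Run:
```python
from h import *
s=manip.state();p=manip.camera_params("wrist"); im,d=manip.grab_frame("wrist"); save("g.png",im)
v,u=np.mgrid[0:480,0:640]; u=u[d>0];v=v[d>0]; W=world("wrist",np.c_[u,v],d[v,u],p)
k=(abs(W[:,2]-.097)<.006)&(np.hypot(W[:,0]-.4595,W[:,1]-.1969)<.058); x=W[k]
print(k.sum(),np.median(x[:,2]),cv2.minAreaRect((x[:,:2]*1000).astype(np.float32)))
x=x[np.abs(x[:,2]-.098)<.003]; print(np.linalg.lstsq(np.c_[x[:,:2],np.ones(len(x))],x[:,2],rcond=None)[0])
```

```text
4597 0.09877009293396821 ((459.42840576171875, 196.68453979492188), (72.4960708618164, 72.46128845214844), 37.046104431152344)
[ 0.0078847  -0.01361595  0.09798175]
```

View pics/g.png

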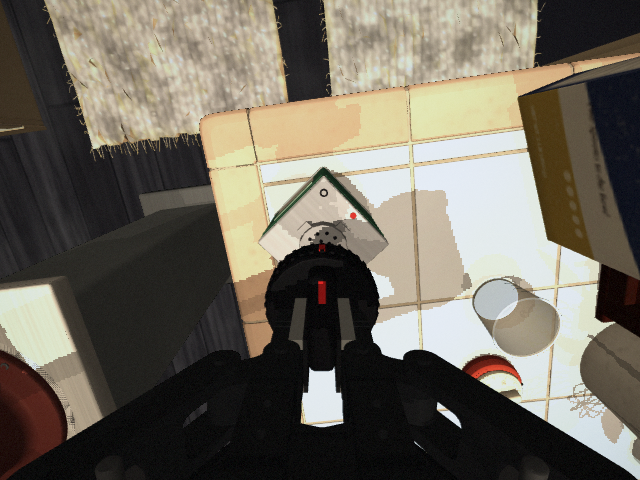

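The lid sits flush in the tin with its collar showing at (322,240). The cap is held upright, its rim about 90 mm above the lid. Handing in.

```bash
python3 -c "
from plant import manip; print(manip.job_done())"
```

```text
the job is handed in; nothing more can be done
None
```

The job is handed in: the sifter lid sits fully home in the tin (plate measured within 1 mm of its seated height), and the unlocked cap is held upright about 90 mm above it, at about 14 s of the 45 s allowed.

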